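# Sort the scent-strip pegs by feel

## Task

Some of the three wooden spring pegs clipped on the front wall of the bottle crate have gone slack, which shows only in how hard they are to squeeze. Feel each one: clip the firm pegs upright on the bar of the scent-strip rail, jaws gripping it, and put the slack ones in the repair tub. Leave the spare peg on the back wall, the bottles and the glassware as they are.

Things in the scene. Friction and masses are not known exactly. Their poses are not given: they have to be found in the camera images.
- place1 (a point): the first of three plain wooden spring pegs (big clothes-peg type) clipped on the crate's front wall: the middle of its coil, on its hinge axis, as it stands at the start (this point stays with the crate, not with the peg). Axes as the crate's: z up from the peg's jaws to its handles, y along the hinge axis and wall, x is the direction the handles close in. A peg is 120 mm long, 22 mm wide along y, 34 g
- place2 (a point): the same for the middle peg, 72 mm from the first. Jaws of every peg: tips 52 mm below its middle; the last 26 mm fit over a wall or bar 6 mm thick, up to shoulders that rest on its top edge, so the peg's middle is then 26 mm above the edge. Handles of every peg: flared, ends 69 mm above its middle, 44 mm over the outsides at the ends, 37 mm at 47 mm up
- place3 (a point): the same for the third peg, 72 mm from the middle one. Squeezing a peg's handles along x by 24 mm at the ends opens its jaw tips to 24 mm; the handles are then parallel, 19 mm across, and stop. Force needed at the handle ends: firm spring about 15 N after the first 8 mm, 21 N fully open; slack spring about 3 N and 6 N. All pegs look alike, and how many are slack varies
- spare (a point): the middle of a fourth such peg, clipped on the crate's back wall. It is a spare: leave it there
- crate: open plywood bottle crate, fixed, 230 mm along y, its front wall 6 mm thick, rim 90 mm high. Origin on the table under the middle of the front wall (centre of its thickness); z up, y along that wall, x back into the crate, whose back wall is at x = 150 mm. Bottles up to 116 mm high above the table stand in it, none nearer than 28 mm to the front wall's middle plane
- rail: scent-strip rail, fixed: dark oak base 300 x 80 x 16 mm, an upright at each end (y = +-143 mm) and between them a flat bar 6 mm thick in x, 30 mm deep, top edge 120 mm above the table. Origin on the table under the bar's middle; z up, y along the bar, x across it. A fixed peg with paper strips sits on it at y = +108 mm; the bar from y = -120 to +80 mm is free for the firm pegs
- tub: repair tub: square open aluminium tray, fixed, 160 x 160 mm outside, 55 mm high, walls and floor 5 mm; origin on the table under its centre, z up, sides along x and y. Slack pegs belong in it, whichever way they come to rest inside
- bottle1: amber dropper bottle, 33 mm in diameter, 110 mm tall, loose, origin under its base; in the crate, 45 mm behind the front wall. A bystander
- bottle2: amber dropper bottle, 33 mm in diameter, 110 mm tall, loose, origin under its base; in the crate, 45 mm behind the front wall. A bystander
- bottle3: amber dropper bottle, 33 mm in diameter, 110 mm tall, loose, origin under its base; on the table. A bystander
- bottle4: amber dropper bottle, 33 mm in diameter, 110 mm tall, loose, origin under its base; on the table. A bystander
- beaker: small glass beaker, 60 mm in diameter, 75 mm tall, loose, on the table, origin under its base. A bystander
- cylinder: glass measuring cylinder, 27 mm in diameter on a 60 mm foot, 160 mm tall, loose, on the table, origin under its base. A bystander
- spray: small capped glass bottle, 42 mm in diameter, 110 mm tall, loose, on the table, origin under its base. A bystander
Not all that is in view belongs to the job. Several things look just like the tub: the one meant starts nearest to the robot's base.

How it is judged (in metres and radians):
At the end, for the whole second after the job is handed in: Each firm front-wall peg is clipped on the rail's bar: upright within 17 degrees, its middle within 8 mm of the bar's middle plane, 2 to 42 mm above its top edge, between the uprights. Each slack one is in the tub: its middle inside the walls, below 75 mm. The spare is still in place within 15 mm (((x of peg_a_c3 in the frame of rail between -0.008 and 0.008 m and y of peg_a_c3 in the frame of rail between -0.14 and 0.14 m and z of peg_a_c3 in the frame of rail between 0.122 and 0.162 m and angle between peg_a_c1's own z axis and vertical below 0.3 rad) or (x of peg_a_c3 in the frame of crate between 0.14 and 0.16 m and y of peg_a_c3 in the frame of crate between -0.1 and 0.1 m and z of peg_a_c3 in the frame of crate between 0.1 and 0.13 m and angle between peg_a_c1's own z axis and vertical below 0.3 rad and distance of peg_a_c3 from where it was at the start of the episode below 0.015 m)) and ((x of peg_b_c3 in the frame of tub between -0.077 and 0.077 m and y of peg_b_c3 in the frame of tub between -0.077 and 0.077 m and z of peg_b_c3 in the frame of tub between 0 and 0.075 m) or (x of peg_b_c3 in the frame of crate between 0.14 and 0.16 m and y of peg_b_c3 in the frame of crate between -0.1 and 0.1 m and z of peg_b_c3 in the frame of crate between 0.1 and 0.13 m and angle between peg_b_c1's own z axis and vertical below 0.3 rad and distance of peg_b_c3 from where it was at the start of the episode below 0.015 m)) and ((x of peg_c_c3 in the frame of rail between -0.008 and 0.008 m and y of peg_c_c3 in the frame of rail between -0.14 and 0.14 m and z of peg_c_c3 in the frame of rail between 0.122 and 0.162 m and angle between peg_c_c1's own z axis and vertical below 0.3 rad) or (x of peg_c_c3 in the frame of crate between 0.14 and 0.16 m and y of peg_c_c3 in the frame of crate between -0.1 and 0.1 m and z of peg_c_c3 in the frame of crate between 0.1 and 0.13 m and angle between peg_c_c1's own z axis and vertical below 0.3 rad and distance of peg_c_c3 from where it was at the start of the episode below 0.015 m)) and ((x of peg_d_c3 in the frame of tub between -0.077 and 0.077 m and y of peg_d_c3 in the frame of tub between -0.077 and 0.077 m and z of peg_d_c3 in the frame of tub between 0 and 0.075 m) or (x of peg_d_c3 in the frame of crate between 0.14 and 0.16 m and y of peg_d_c3 in the frame of crate between -0.1 and 0.1 m and z of peg_d_c3 in the frame of crate between 0.1 and 0.13 m and angle between peg_d_c1's own z axis and vertical below 0.3 rad and distance of peg_d_c3 from where it was at the start of the episode below 0.015 m))); the robot touches nothing.
It fails at once if a bottle or a piece of glassware is tipped, or pushed more than 30 mm (distance of any of bottle1, bottle2, bottle3, bottle4, beaker, cylinder, spray from where it was at the start of the episode above 0.03 m or angle between any of bottle1, bottle2, bottle3, bottle4, beaker, cylinder, spray's own z axis and vertical above 0.5 rad).
It also fails if it takes over 72 s, if anything falls off the work surface, if the arm or the gripper's body presses on something with over 40 N, if the wrist force passes 120 N, or if a joint passes its speed limit or range.

## Robot

A 6-joint arm with a two-finger parallel gripper is mounted at the origin on the work surface. World frame = base frame: x ahead of the robot, y to its left, z up, the work surface at z = 0. Lengths are in m, angles in degrees, forces in N, time in s.
With the tool pointing down it reaches from about 0.3 to 0.75 m from the base axis. Payload 8.5 kg.
Tool frame: the origin (TCP) lies on the centre line of the jaws, within the pads' length; the fingertips stand 22 mm ahead of it and the grasp point (between the pads) lies 3 mm ahead of it (env.tip_reach is the distance from the TCP to the fingertips, in m); y points along the fingers, z is the direction in which the jaws open and shut, and the axes are right-handed (so a half turn about y gives the same grasp; the last joint's range is limited). The gripper opens to 85 mm and grips with 20 to 120 N. Pads are 22 mm wide; open, the fingers measure 114 mm over their backs; the gripper's body (76 mm by 85 mm) begins 54 mm behind the grasp point. The pads swing forward as they close: fully open they stand 13 mm farther back than shut.
Start: joints at [-86.534, 21.807, 74.336, -0, 83.858, -12.336], TCP at [0.15, -0.529, 0.227] pointing down, gripper open.
Joint ranges: [-178.18, 178.18], [-50.72, 133.34], [12.68, 142.11], [-81.47, 261.47], [9.98, 163.14], [-165.26, 165.26]. Speed limits (degrees/s): [136.94, 136.94, 180, 180, 180, 180].

## Interface

Orientations are given as a 3x3 rotation matrix whose columns are the frame's x, y, z axes.
In Python, from rig import env, get_image gives the robot as it stands. The module is installed in compiled form; this text tells all that it offers.
- The arm moves only by the tool carry_out, never from a script. Its argument "targets" is a list that holds one entry, the list of rows, each a list of 7 numbers: the closure, from 0 (fully open) to 1 (shut), then the shift along the world's x, y, z in mm, then the turn, a rotation vector about the world's x, y, z in degrees. In form: [[[claw, dx, dy, dz, ax, ay, az], ...]]. A call has 1 to 20 rows; each row is the pose to reach, as a shift and turn from the pose commanded when the call began; what a row does not reach only later rows make up. A row lasts 1/12 s, in which the tool goes at most 41.7 mm and 7.16 degrees, less where a joint would pass 70% of its speed; a pose out of reach is approached as far as the arm can. A call with a gripper value outside its range is refused whole. The fingers move at their own pace and stop on an object; "squeeze" is the grip in N (left out, the last holds). Time passes only in rows, so rows that repeat a pose let the fingers close. It gives the time, the measured TCP pose, the force and the opening at its end, in the units of the state.
- env.observe(): the state, without advancing time (a new reading comes with each control period).
- get_image(name): name is "scene" or "side" or "wrist"; returns a dict with "img" (420x560x3 uint8, red, green, blue), "fx", "fy", "cx", "cy" (pixels), "k1" (the pictures are not rectified: a ray, as slopes to the right and down, at radius r is drawn at 1 + k1 r^2 times it, then the intrinsics apply), "rvec" (rotation vector, rad) and "tvec" (3), from world to camera coordinates, as OpenCV has them. Camera axes: x right, y down, z forward; pixel columns grow to the right and rows downward; lengths in m; the calibration is good to about 2 mm. A picture is of the moment at which its call begins. There is no depth.
- env.close_job(): hands the job in, once; it reports no verdict.
The state is a dict: "time_s": time; "q": joint angles; "qvel": joint speeds; "joint_efforts": joint torques, N m; "position": TCP position; "tool_rot": TCP orientation; "ft_force": force on the tool from outside, world axes, zero at the start; "wrist_torque": the same for the moment, N m; "grip_width": finger opening in m.
Only numpy, scipy, OpenCV 4.12 (cv2) and the standard library are available. Lean on these libraries where they do the work, as an engineer would, in place of code of your own. Each camera call takes 0.05 s, during which the arm holds its last target.

## Working session

There is one attempt and no reset: what is moved stays moved. The work goes in short steps, Python scripts to look and compute and a tool call to move; the robot and the scene stay as the last step left them, time stands still between calls to the robot, and variables do not carry over. Pictures are saved under pics/ and viewed, and the job is handed in when it is done.

Besides the shell and the picture viewer there is one more tool, called after "Request:" as name(argument=value, ...) on one line, values as JSON. carry_out: Moves the arm, as the interface text tells. Its arguments: {"type":"object","properties":{"targets":{"type":"array"},"squeeze":{"type":"number"}},"required":["targets"]}

```bash
mkdir -p pics; ls
cat > h.py <<'E'
import numpy as np, cv2
from rig import env, get_image
def save(name,fn):
    d=get_image(name); cv2.imwrite('pics/'+fn,cv2.cvtColor(d['img'],cv2.COLOR_RGB2BGR)); 
    import pickle; pickle.dump(d,open('pics/'+fn[:-4]+'.pkl','wb')); return d
def load(fn):
    import pickle; return pickle.load(open('pics/'+fn+'.pkl','rb'))
def ray(d,u,v):
    x=(u-d['cx'])/d['fx']; y=(v-d['cy'])/d['fy']; rd=np.hypot(x,y); r=rd
    for _ in range(30): r=rd/(1+d['k1']*r*r)
    s=r/rd if rd>0 else 1
    R,_=cv2.Rodrigues(np.array(d['rvec'],float)); t=np.array(d['tvec'],float).ravel()
    return -R.T@t, R.T@np.array([x*s,y*s,1])
def onz(d,u,v,z):
    o,k=ray(d,u,v); return o+k*(z-o[2])/k[2]
def tri(*a):
    A=np.zeros((3,3));b=np.zeros(3);
    for d,u,v in a:
        o,k=ray(d,u,v);k=k/np.linalg.norm(k);P=np.eye(3)-np.outer(k,k);A+=P;b+=P@o
    p=np.linalg.solve(A,b); res=[np.linalg.norm((np.eye(3)-np.outer(k/np.linalg.norm(k),k/np.linalg.norm(k)))@(p-o)) for o,k in [ray(*x) for x in a]]
    return p,res
def proj(d,p):
    R,_=cv2.Rodrigues(np.array(d['rvec'],float)); c=R@np.array(p)+np.array(d['tvec'],float).ravel()
    x,y=c[0]/c[2],c[1]/c[2]; f=1+d['k1']*(x*x+y*y); return d['fx']*x*f+d['cx'],d['fy']*y*f+d['cy']
E
python3 - <<'E'
from h import *
for n in ['scene','side','wrist']:
    d=save(n,n+'0.png'); R,_=cv2.Rodrigues(np.array(d['rvec'],float)); print(n,d['fx'],d['k1'],(-R.T@np.array(d['tvec']).ravel()).round(3))
print(env.observe(), env.tip_reach)
E
```

```text
pics
scene 533.1021051080646 -0.04589480976049268 [1.901 0.044 1.176]
side 395.90091978045643 -0.09275534434436583 [0.199 0.771 1.103]
wrist 375.3865952567479 -0.012000655681451653 [ 0.225 -0.507  0.373]
{'time_s': 0.15, 'q': array([-8.65361712e+01,  2.18333430e+01,  7.43709892e+01, -5.87488539e-04,
        8.38580135e+01, -1.23360622e+01]), 'qvel': array([ 0.05055371, -0.10241781, -0.18313516,  0.05315801, -0.00085635,
        0.01605306]), 'joint_efforts': array([ 3.65085623e-03, -4.48625386e+01, -2.31346303e+01, -1.56835777e-04,
        3.76331605e-03, -1.46761835e-05]), 'position': array([ 0.14973221, -0.52900019,  0.22636448]), 'tool_rot': array([[-9.62218220e-01, -7.59196289e-05,  2.72279437e-01],
       [-2.72279357e-01,  1.08553329e-03, -9.62217633e-01],
       [-2.22517189e-04, -9.99999408e-01, -1.06519126e-03]]), 'ft_force': array([ 0.63793012, -0.17686458,  0.5878493 ]), 'wrist_torque': array([-0.02505954, -0.02936355,  0.04057422]), 'grip_width': 0.08528687438523622} 0.022
```

View pics/scene0.png

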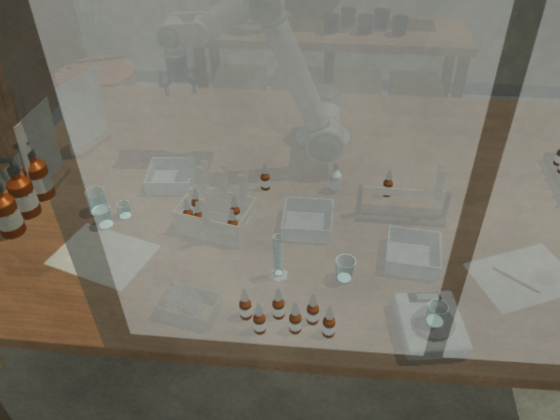

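View pics/side0.png

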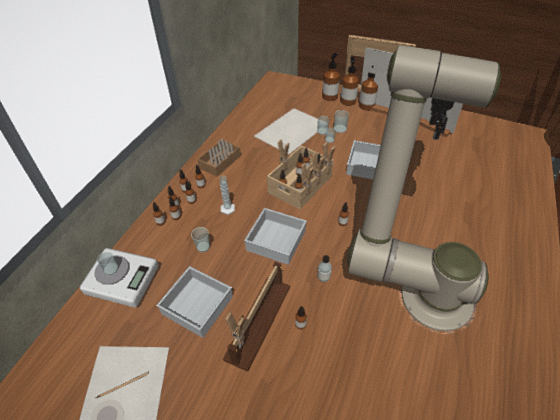

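View pics/wrist0.png

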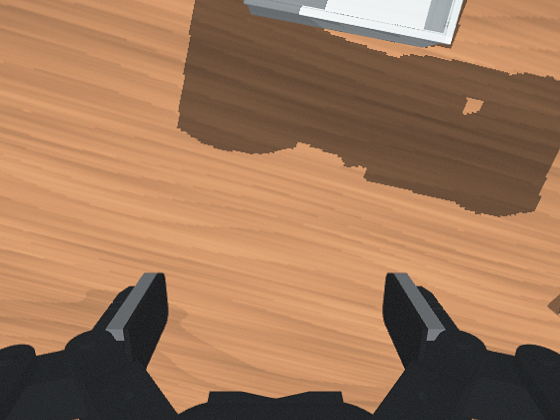

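The scene view is washed out by glare, with the crate at about (215,215) and the rail at (400,200). The side view is clear: crate (300,175), rail (257,320), three identical trays at (365,160), (276,236) and (196,300). I'll enlarge it and measure.

Run:
```python
from h import *
s=load('side0');c=load('scene0')
def crop(d,x0,y0,x1,y1,f,fn,st=False):
    i=d['img'][y0:y1,x0:x1].astype(float)
    if st:
        lo,hi=np.percentile(i,1,axis=(0,1)),np.percentile(i,99.5,axis=(0,1)); i=np.clip((i-lo)/(hi-lo)*255,0,255)
    i=cv2.resize(i.astype(np.uint8)[:,:,::-1],None,fx=f,fy=f,interpolation=cv2.INTER_CUBIC); cv2.imwrite('pics/'+fn,i)
crop(s,255,130,345,215,7,'c1.png'); crop(s,215,255,315,375,5,'c2.png')
crop(c,130,150,270,255,5.7,'c3.png',True); crop(c,330,150,470,235,5.7,'c4.png',True)
for n,u,v in [('trayA',365,160),('trayB',276,236),('trayC',196,300)]: print(n,onz(s,u,v,.03).round(3))
for n,u,v in [('trA',170,177),('trB',307,220),('trC',413,252)]: print(n,onz(c,u,v,.03).round(3))
```

```text
trayA [ 0.378 -0.53   0.03 ]
trayB [ 0.563 -0.017  0.03 ]
trayC [0.692 0.309 0.03 ]
trA [ 0.374 -0.54   0.03 ]
trB [ 0.571 -0.025  0.03 ]
trC [0.694 0.31  0.03 ]
```

View pics/c1.png

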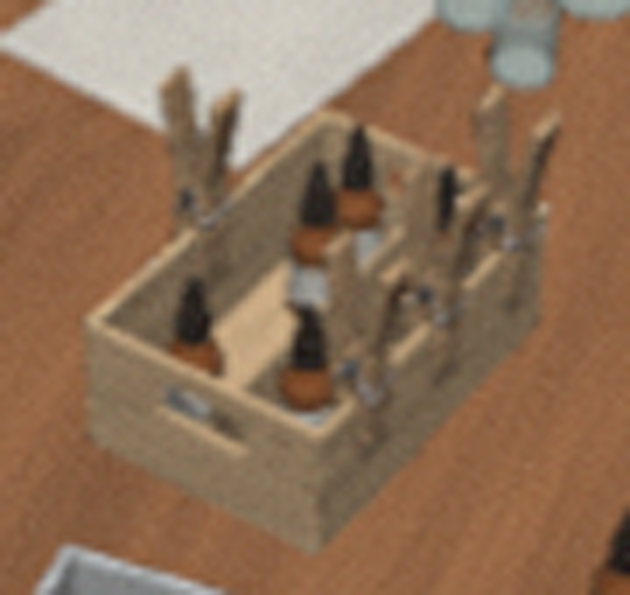

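View pics/c2.png

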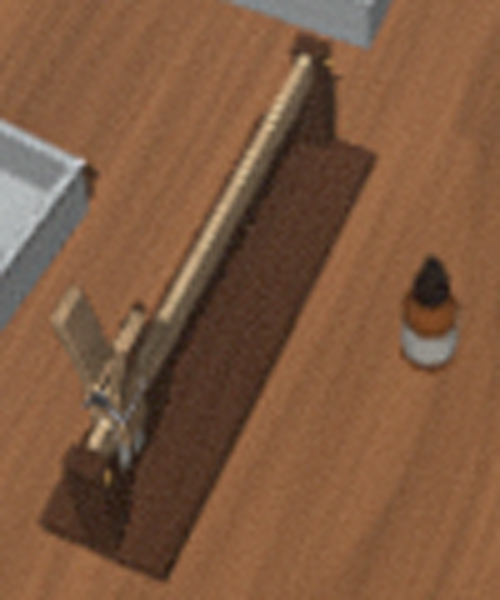

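View pics/c3.png

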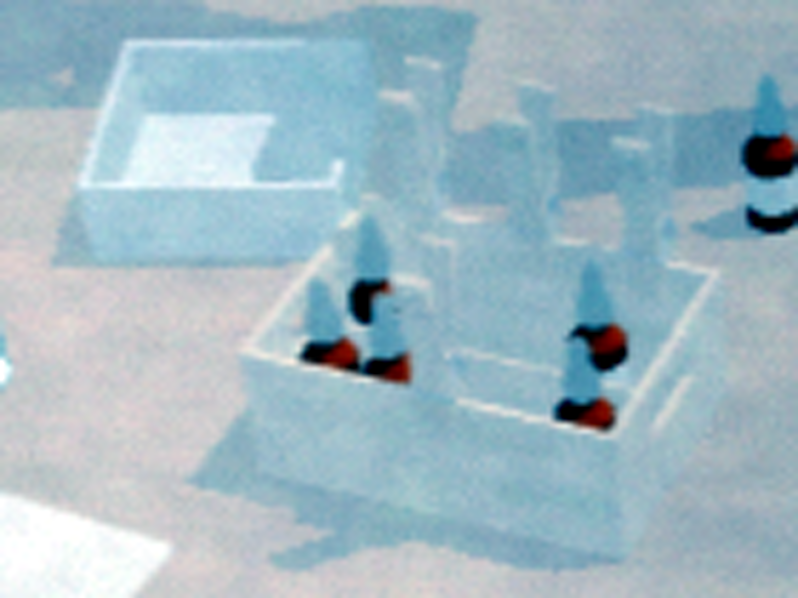

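View pics/c4.png

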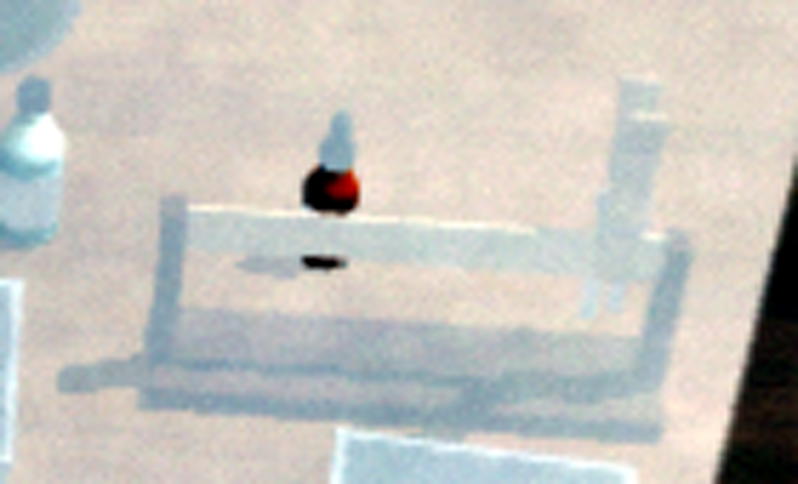

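Run:
```python
from h import *
s=load('side0');c=load('scene0')
S=lambda x,y:(255+x/7,130+y/7); C=lambda x,y:(130+x/5.7,150+y/5.7)
print('crate side')
for n,p in dict(fn=(318,440),ff=(548,208),bn=(88,322),bf=(325,112)).items(): print(n,onz(s,*S(*p),.09).round(4))
print('crate scene')
for n,p in dict(fn=(718,268),ff=(355,210),bn=(615,437),bf=(245,355)).items(): print(n,onz(c,*C(*p),.09).round(4))
S2=lambda x,y:(215+x/5,255+y/5); C2=lambda x,y:(330+x/5.7,150+y/5.7)
print('rail base corners side z.016')
for p in [(375,155),(168,580),(42,522)]: print(onz(s,*S2(*p),.016).round(4))
print('bar side');
for p in [(308,60),(97,445)]: print(onz(s,*S2(*p),.12).round(4))
print('bar scene')
for p in [(188,207),(668,237)]: print(onz(c,*C2(*p),.12).round(4))
```

```text
crate side
fn [ 0.5394 -0.1903  0.09  ]
ff [ 0.4846 -0.412   0.09  ]
bn [ 0.6869 -0.2288  0.09  ]
bf [ 0.6319 -0.4467  0.09  ]
crate scene
fn [ 0.5398 -0.1963  0.09  ]
ff [ 0.5033 -0.4188  0.09  ]
bn [ 0.6907 -0.2312  0.09  ]
bf [ 0.6405 -0.4492  0.09  ]
rail base corners side z.016
[0.4463 0.1443 0.016 ]
[0.4501 0.4412 0.016 ]
[0.5298 0.4389 0.016 ]
bar side
[0.4842 0.1581 0.12  ]
[0.491  0.4227 0.12  ]
bar scene
[0.4909 0.1521 0.12  ]
[0.4955 0.4244 0.12  ]
```

Tray distances from the base: (365,160) 0.65 m, (276,236) 0.565 m, (196,300) 0.76 m, so the tub is the middle one, at about (0.567, -0.02). The crate is at about (0.515, -0.302) with yaw near -14°. The rail is at about (0.488, 0.291) with yaw near -1°. I'll check the peg coils, the rail's fixed features and the tub in a crop.

Run:
```python
from h import *
s=load('side0');c=load('scene0')
S=lambda x,y:(255+x/7,130+y/7)
o=np.array([.515,-.302]);a=np.radians(-14);X=np.array([np.cos(a),np.sin(a)]);Y=np.array([-X[1],X[0]])
for p in [(360,380),(430,300),(508,232),(195,210)]:
    q=onz(s,*S(*p),.116); print(q.round(4),'crate xy',((q[:2]-o)@X).round(4),((q[:2]-o)@Y).round(4))
i=s['img'][200:340,150:330][:,:,::-1]; cv2.imwrite('pics/tub.png',cv2.resize(i,None,fx=4,fy=4,interpolation=cv2.INTER_CUBIC))
for n,u,v in [('cyl',227,210),('spray',324,278),('b3',300,326),('b4',343,222),('beak',203,247)]: print(n,onz(s,u,v,0).round(3))
```

```text
[ 0.5261 -0.2147  0.116 ] crate xy -0.0104 0.0874
[ 0.5128 -0.2862  0.116 ] crate xy -0.006 0.0148
[ 0.4915 -0.3542  0.116 ] crate xy -0.0102 -0.0563
[ 0.6567 -0.3082  0.116 ] crate xy 0.139 0.0283
cyl [ 0.796 -0.086  0.   ]
spray [0.358 0.065 0.   ]
b3 [0.37  0.254 0.   ]
b4 [ 0.37  -0.192  0.   ]
beak [0.792 0.104 0.   ]
```

View pics/tub.png

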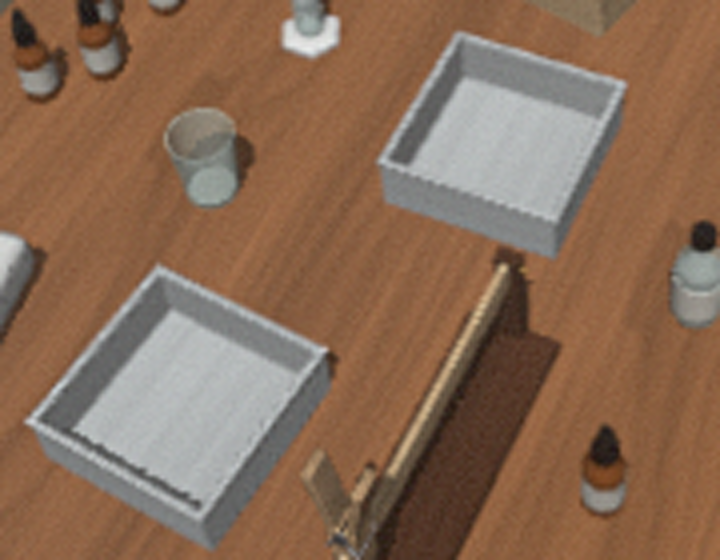

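Request:
carry_out(targets=[[[0,350,230,95,0,0,60],[0,350,230,95,0,0,60],[0,350,230,95,0,0,60],[0,350,230,95,0,0,60],[0,350,230,95,0,0,60],[0,350,230,95,0,0,60],[0,350,230,95,0,0,60],[0,350,230,95,0,0,60],[0,350,230,95,0,0,60],[0,350,230,95,0,0,60],[0,350,230,95,0,0,60],[0,350,230,95,0,0,60],[0,350,230,95,0,0,60],[0,350,230,95,0,0,60],[0,350,230,95,0,0,60],[0,350,230,95,0,0,60]]])

```text
time_s: 1.48
position: [0.4988, -0.3001, 0.3217]
tool_rot: [[-0.247, -0.0, 0.969], [-0.969, 0.0, -0.247], [-0.0, -1.0, -0.0]]
ft_force: [0.4, -0.4, -0.4]
grip_width: 0.0853
```

The crop shows the tub as the top-right tray, side pixels (270-300, 210-255), nearer the base than the lower-left one. Now the wrist view over the pegs.

Run:
```python
from h import *
s=load('side0')
q=[onz(s,150+x/4,200+y/4,.055) for x,y in [(462,35),(625,83),(557,220),(381,160)]]
for p in q: print(p.round(4))
print('tub c',np.mean(q,0))
save('wrist','w1.png')
```

```text
[ 0.6395 -0.1005  0.055 ]
[ 0.4831 -0.1013  0.055 ]
[0.4833 0.0586 0.055 ]
[0.6441 0.0565 0.055 ]
tub c [ 0.56250179 -0.02164827  0.055     ]
```

View pics/w1.png

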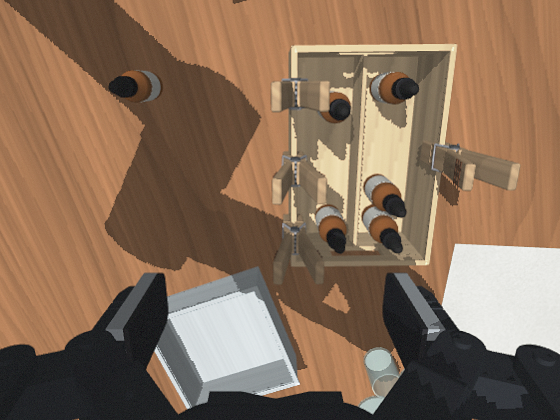

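The wrist view shows the front wall from (293,46) to about (291,263) with the three pegs near rows 93, 165 and 235, and the spare at (450,160). Measuring wall and coils.

Run:
```python
from h import *
w=load('w1'); i=w['img'][35:290,260:530][:,:,::-1]
cv2.imwrite('pics/w1c.png',cv2.resize(i[:,:100],None,fx=3,fy=3,interpolation=cv2.INTER_CUBIC)[:, :]); 
j=cv2.resize(i[0:130,:90],None,fx=6,fy=4.5); cv2.imwrite('pics/w1c.png',cv2.resize(i[:, :90],None,fx=6,fy=2.35)); 
a=cv2.resize(i[30:120,:90],None,fx=6,fy=6,interpolation=cv2.INTER_CUBIC);cv2.imwrite('pics/w1a.png',a)
a=cv2.resize(i[110:235,:90],None,fx=4.8,fy=4.8,interpolation=cv2.INTER_CUBIC);cv2.imwrite('pics/w1b.png',a)
```

```text
(no output)
```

View pics/w1a.png

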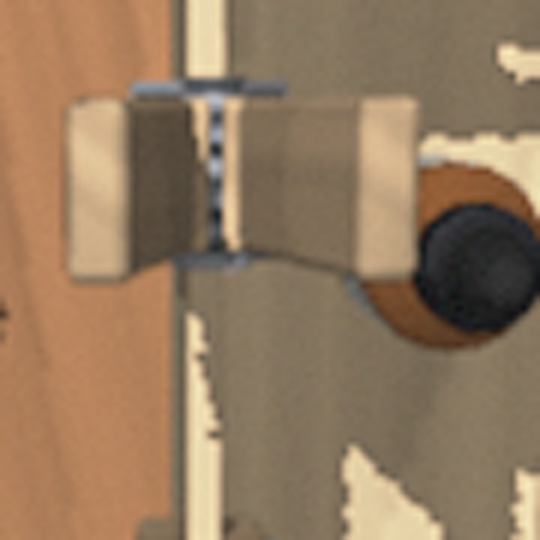

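View pics/w1b.png

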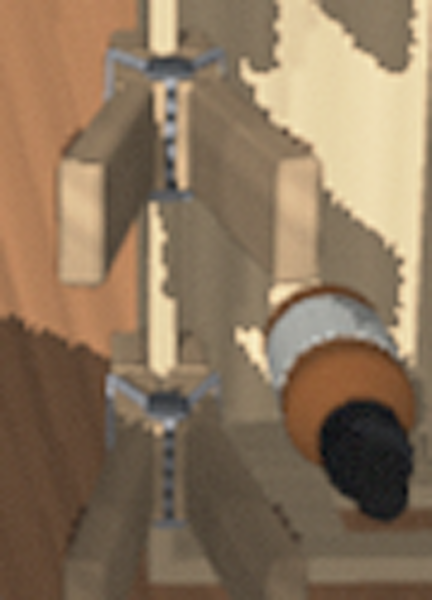

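Run:
```python
from h import *
w=load('w1')
o=np.array([.515,-.302]);a=np.radians(-14);X=np.array([np.cos(a),np.sin(a)]);Y=np.array([-X[1],X[0]])
def pr(n,u,v,z):
    q=onz(w,u,v,z); print(n,q.round(4),((q[:2]-o)@X).round(4),((q[:2]-o)@Y).round(4))
pr('c1',295.7,94,.117);pr('c2',295.4,172.1,.117);pr('c3',295,241.4,.117)
pr('h1',300.2,96.5,.185);pr('h2',299.6,190.5,.185)
pr('h1L',260+65/6,96.5,.185);pr('h1R',260+418/6,96.5,.185)
pr('wall top',260+205/6,67,.09);pr('wall mid',260+165/4.8,145+2,.09);pr('wall lo',260+164/4.8,145+330/4.8,.09)
pr('cornerTL',292.5,46,.09);pr('cTR',455,45,.09);pr('cBR',429,264,.09)
```

```text
c1 [ 0.5329 -0.2385  0.117 ] 0.002 0.066
c2 [ 0.5161 -0.3085  0.117 ] 0.0026 -0.0061
c3 [ 0.499  -0.3788  0.117 ] 0.0031 -0.0783
h1 [ 0.5328 -0.238   0.185 ] 0.0018 0.0664
h2 [ 0.5162 -0.3072  0.185 ] 0.0024 -0.0048
h1L [ 0.5121 -0.2328  0.185 ] -0.0196 0.0665
h1R [ 0.5536 -0.2433  0.185 ] 0.0232 0.0663
wall top [ 0.5383 -0.2153  0.09  ] 0.0016 0.0898
wall mid [ 0.5209 -0.2895  0.09  ] 0.0027 0.0135
wall lo [ 0.5041 -0.3592  0.09  ] 0.0033 -0.0581
cornerTL [ 0.5411 -0.1969  0.09  ] -0.0001 0.1083
cTR [ 0.6888 -0.2331  0.09  ] 0.152 0.1089
cBR [ 0.6369 -0.4546  0.09  ] 0.1552 -0.1185
```

Peg middles: (0.533,-0.238), (0.516,-0.308), (0.499,-0.378); spacing is 72 mm and handle span about 43 mm, both as given. Crate yaw is -13.6°. Going to the first peg to feel it with 20 N.

Request:
carry_out(targets=[[[0,33,61,-60,0,0,0.5],[0,33,61,-60,0,0,0.5],[0,33,61,-60,0,0,0.5],[0,33,61,-100,0,0,0.5],[0,33,61,-130,0,0,0.5],[0,33,61,-158,0,0,0.5],[0,33,61,-158,0,0,0.5],[0,33,61,-158,0,0,0.5]]], squeeze=20)

```text
time_s: 2.2
position: [0.5324, -0.2387, 0.1639]
tool_rot: [[-0.237, -0.001, 0.971], [-0.971, 0.001, -0.237], [-0.001, -1.0, -0.002]]
ft_force: [-0.3, -1.1, 1.1]
grip_width: 0.0856
```

Run:
```python
from h import *
save('wrist','w2.png')
```

```text
(no output)
```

View pics/w2.png

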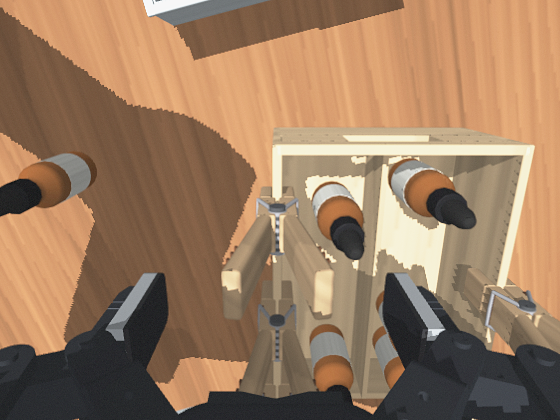

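The peg's handles, at (235-325, 290), lie between the open pads at (140,300) and (415,300) and are centred. Now closing gently.

Request:
carry_out(targets=[[[1,0,0,0,0,0,0],[1,0,0,0,0,0,0],[1,0,0,0,0,0,0],[1,0,0,0,0,0,0]]], squeeze=20)

```text
time_s: 2.58
position: [0.5331, -0.2384, 0.1649]
tool_rot: [[-0.237, 0.002, 0.972], [-0.972, -0.001, -0.237], [0.001, -1.0, 0.002]]
ft_force: [-0.2, -0.5, 4.3]
grip_width: 0.0384
```

Request:
carry_out(targets=[[[1,0,0,0,0,0,0],[1,0,0,0,0,0,0],[1,0,0,0,0,0,0],[1,0,0,0,0,0,0],[1,0,0,0,0,0,0],[1,0,0,0,0,0,0]]])

```text
time_s: 3.08
position: [0.5337, -0.2387, 0.1653]
tool_rot: [[-0.237, 0.003, 0.972], [-0.972, -0.002, -0.237], [0.001, -1.0, 0.004]]
ft_force: [1.3, 0.3, 6.1]
grip_width: 0.0181
```

Request:
carry_out(targets=[[[1,0,0,0,0,0,0],[1,0,0,0,0,0,0],[1,0,0,0,0,0,0],[1,0,0,0,0,0,0]]])

```text
time_s: 3.42
position: [0.5337, -0.2387, 0.1653]
tool_rot: [[-0.237, 0.003, 0.972], [-0.972, -0.002, -0.237], [0.001, -1.0, 0.004]]
ft_force: [1.5, -0.5, 5.5]
grip_width: 0.0179
```

It closes fully at 20 N, which suggests slack. I'll feel the others for comparison before deciding, sliding along the wall with the jaws open.

Request:
carry_out(targets=[[[0,0,0,0,0,0,0],[0,0,0,0,0,0,0],[0,0,0,0,0,0,0],[0,0,0,0,0,0,0],[0,0,0,0,0,0,0],[0,0,0,0,0,0,0],[0,-8,-35,0,0,0,0],[0,-17,-70,0,0,0,0],[0,-17,-70,0,0,0,0],[0,-17,-70,0,0,0,0]]])

```text
time_s: 4.25
position: [0.5152, -0.3096, 0.1635]
tool_rot: [[-0.239, -0.0, 0.971], [-0.971, 0.0, -0.239], [-0.0, -1.0, -0.0]]
ft_force: [-0.0, 1.0, 0.3]
grip_width: 0.0855
```

Request:
carry_out(targets=[[[1,0,0,0,0,0,0],[1,0,0,0,0,0,0],[1,0,0,0,0,0,0],[1,0,0,0,0,0,0],[1,0,0,0,0,0,0],[1,0,0,0,0,0,0],[1,0,0,0,0,0,0],[1,0,0,0,0,0,0],[1,0,0,0,0,0,0],[1,0,0,0,0,0,0]]], squeeze=20)

```text
time_s: 5.08
position: [0.5181, -0.3088, 0.1677]
tool_rot: [[-0.236, 0.008, 0.972], [-0.972, -0.006, -0.236], [0.004, -1.0, 0.009]]
ft_force: [2.3, 0.6, 17.9]
grip_width: 0.0187
```

Request:
carry_out(targets=[[[0,0,0,0,0,0,0],[0,0,0,0,0,0,0],[0,0,0,0,0,0,0],[0,0,0,0,0,0,0],[0,0,0,0,0,0,0],[0,0,0,0,0,0,0],[0,-8,-35,0,0,0,0],[0,-17,-70,0,0,0,0],[0,-17,-70,0,0,0,0],[0,-17,-70,0,0,0,0]]])

```text
time_s: 5.92
position: [0.4981, -0.3795, 0.1633]
tool_rot: [[-0.239, -0.0, 0.971], [-0.971, 0.0, -0.239], [-0.0, -1.0, -0.0]]
ft_force: [-0.8, -0.2, -0.5]
grip_width: 0.0855
```

Request:
carry_out(targets=[[[1,0,0,0,0,0,0],[1,0,0,0,0,0,0],[1,0,0,0,0,0,0],[1,0,0,0,0,0,0],[1,0,0,0,0,0,0],[1,0,0,0,0,0,0],[1,0,0,0,0,0,0],[1,0,0,0,0,0,0],[1,0,0,0,0,0,0],[1,0,0,0,0,0,0]]], squeeze=20)

```text
time_s: 6.75
position: [0.5009, -0.3788, 0.1678]
tool_rot: [[-0.236, 0.007, 0.972], [-0.972, -0.006, -0.236], [0.004, -1.0, 0.008]]
ft_force: [3.5, 0.7, 17.9]
grip_width: 0.0181
```

The vertical reaction when closed separates them: 5.5 N for peg 1, against 17.9 N for pegs 2 and 3. That ratio of about 0.3 matches 6/21 N. So peg 1 is slack and pegs 2 and 3 are firm, and I'll re-check the closing speed later. I'm holding peg 3 now, so I'll squeeze harder, lift and look.

Request:
carry_out(targets=[[[1,0,0,0,0,0,0],[1,0,0,0,0,0,0],[1,0,0,0,0,0,0],[1,0,0,0,0,0,0],[1,0,0,15,0,0,0],[1,0,0,40,0,0,0],[1,0,0,70,0,0,0],[1,0,0,70,0,0,0]]], squeeze=60)

```text
time_s: 7.42
position: [0.5002, -0.3788, 0.24]
tool_rot: [[-0.236, 0.007, 0.972], [-0.972, -0.007, -0.236], [0.006, -1.0, 0.008]]
ft_force: [-0.3, -0.0, 1.0]
grip_width: 0.0171
```

Run:
```python
from h import *
save('wrist','w3.png')
```

```text
(no output)
```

View pics/w3.png

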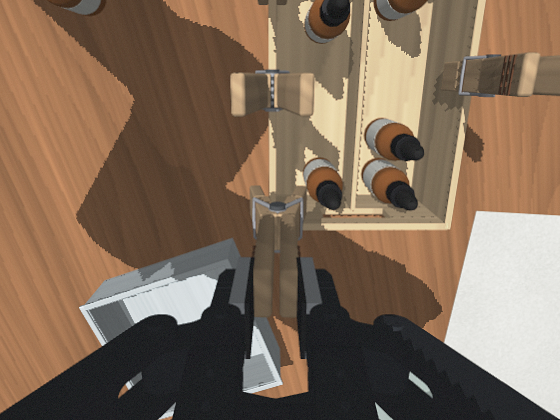

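Peg 3 is held at (275,260), jaws open and clear of the wall; peg 2 is still in place at (272,92). Moving to the rail.

Request:
carry_out(targets=[[[1,0,0,40,0,0,0],[1,0,0,80,0,0,0],[1,0,40,86,0,0,1],[1,0,80,86,0,0,2],[1,-3,120,86,0,0,4],[1,-6,160,86,0,0,6],[1,-8,200,86,0,0,8],[1,-11,240,86,0,0,10],[1,-11,280,86,0,0,12],[1,-11,320,86,0,0,13],[1,-11,360,86,0,0,13],[1,-11,400,86,0,0,13],[1,-11,440,86,0,0,13],[1,-11,480,86,0,0,13],[1,-11,520,86,0,0,13],[1,-11,560,86,0,0,13],[1,-11,589,86,0,0,13],[1,-11,589,86,0,0,13],[1,-11,589,86,0,0,13],[1,-11,589,86,0,0,13]]])

```text
time_s: 9.13
position: [0.4875, 0.2106, 0.3191]
tool_rot: [[-0.012, -0.001, 1.0], [-1.0, -0.001, -0.012], [0.001, -1.0, -0.001]]
ft_force: [-0.3, -0.5, 0.4]
grip_width: 0.0172
```

Run:
```python
from h import *
save('wrist','w4.png');save('side','s4.png')
```

```text
(no output)
```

View pics/w4.png

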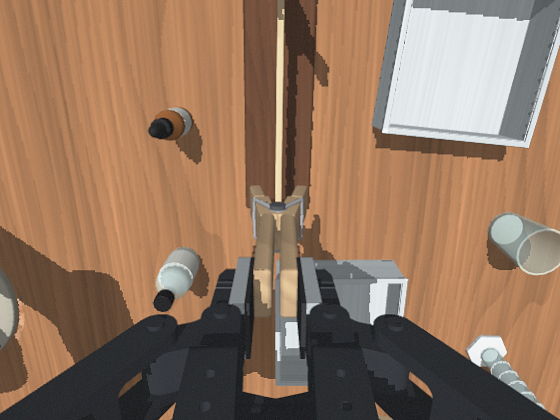

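View pics/s4.png

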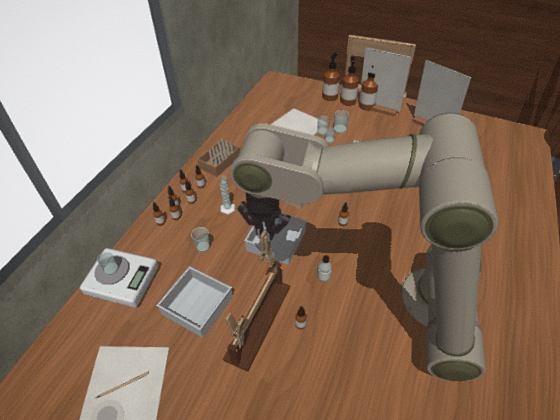

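The bar runs up from (278,200) to (282,20) in the wrist view, nearly along the peg's own line. Measuring its midline.

Run:
```python
from h import *
w=load('w4'); g=w['img'].astype(int)
P=[]
for v in range(30,190,20):
    r=g[v,262:300].sum(1); m=np.where(r>430)[0]+262; 
    if len(m): 
        q=onz(w,m.mean(),v,.12);q1=onz(w,m.min()-.5,v,.12);q2=onz(w,m.max()+.5,v,.12); P.append(q); print(v,m.min(),m.max(),q.round(4),q1[0].round(4),q2[0].round(4))
print(env.observe()['position'])
P=np.array(P);print(np.polyfit(P[:,1],P[:,0],1))
```

```text
30 277 283 [0.4921 0.3309 0.12  ] 0.4891 0.495
50 277 283 [0.492  0.3151 0.12  ] 0.489 0.495
70 276 282 [0.491 0.299 0.12 ] 0.4879 0.494
90 276 282 [0.4908 0.2823 0.12  ] 0.4878 0.4939
110 276 282 [0.4907 0.265  0.12  ] 0.4876 0.4939
130 276 282 [0.4906 0.2473 0.12  ] 0.4874 0.4938
150 276 281 [0.49  0.229 0.12 ] 0.4872 0.4928
170 275 281 [0.4894 0.21   0.12  ] 0.4861 0.4926
[0.48777963 0.20987533 0.31952403]
[0.02085882 0.48512715]
```

The bar measures 6 mm wide, with its midline at x=0.4895 at y=0.21. Shift +2 mm in x, then lower straight down.

Request:
carry_out(targets=[[[1,2,0,-20,0,0,0],[1,2,0,-50,0,0,0],[1,2,0,-75,0,0,0],[1,2,0,-90,0,0,0],[1,2,0,-100,0,0,0],[1,2,0,-110,0,0,0],[1,2,0,-118,0,0,0],[1,2,0,-120,0,0,0],[1,2,0,-120,0,0,0]]])

```text
time_s: 9.98
position: [0.4898, 0.2102, 0.1995]
tool_rot: [[-0.013, -0.001, 1.0], [-1.0, -0.0, -0.013], [0.0, -1.0, -0.001]]
ft_force: [-0.5, -0.0, -0.5]
grip_width: 0.0168
```

Run:
```python
from h import *
save('wrist','w5.png');d=save('side','s5.png')
i=d['img'][190:370,190:330][:,:,::-1]; cv2.imwrite('pics/s5c.png',cv2.resize(i,None,fx=3.3,fy=3.3,interpolation=cv2.INTER_CUBIC))
```

```text
(no output)
```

View pics/w5.png

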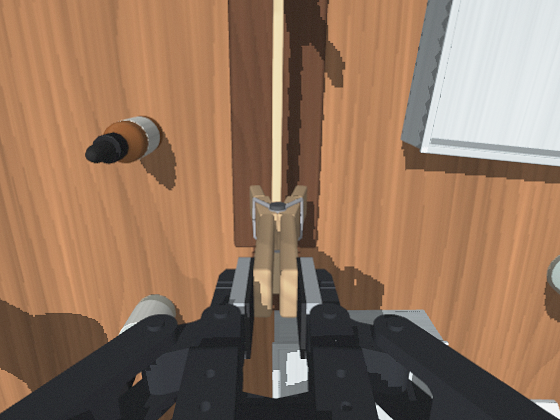

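View pics/s5c.png

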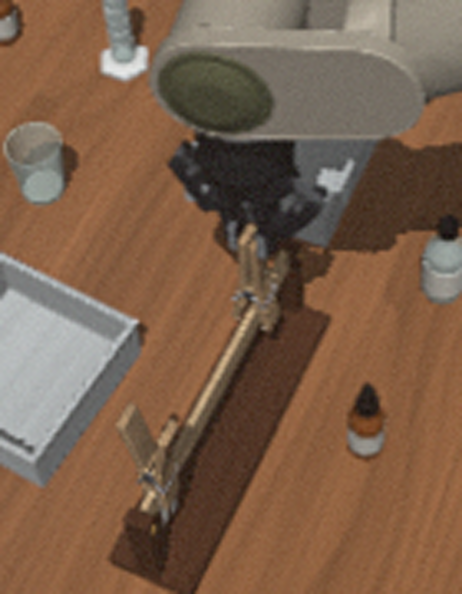

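The bar runs between the open jaws at (278,190) and there is no contact force. Releasing and lifting.

Request:
carry_out(targets=[[[0.6,0,0,0,0,0,0],[0.4,0,0,0,0,0,0],[0,0,0,0,0,0,0],[0,0,0,0,0,0,0],[0,0,0,0,0,0,0],[0,0,0,0,0,0,0],[0,0,0,20,0,0,0],[0,0,0,50,0,0,0],[0,0,0,90,0,0,0],[0,0,0,115,0,0,0],[0,0,0,115,0,0,0]]], squeeze=20)

```text
time_s: 11.0
position: [0.4911, 0.2111, 0.3204]
tool_rot: [[-0.012, 0.01, 1.0], [-1.0, 0.002, -0.012], [-0.002, -1.0, 0.01]]
ft_force: [0.2, -0.2, 0.3]
grip_width: 0.0854
```

Run:
```python
from h import *
save('wrist','w6.png')
```

```text
(no output)
```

View pics/w6.png

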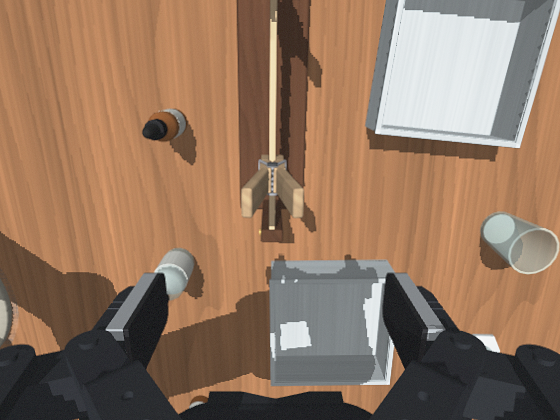

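Peg 3 now stands clipped on the bar at (272,180). Going back for peg 2.

Request:
carry_out(targets=[[[0,26,-518,-30,0,0,-12.6],[0,26,-518,-30,0,0,-12.6],[0,26,-518,-30,0,0,-12.6],[0,26,-518,-30,0,0,-12.6],[0,26,-518,-30,0,0,-12.6],[0,26,-518,-30,0,0,-12.6],[0,26,-518,-30,0,0,-12.6],[0,26,-518,-30,0,0,-12.6],[0,26,-518,-30,0,0,-12.6],[0,26,-518,-30,0,0,-12.6],[0,26,-518,-30,0,0,-12.6],[0,26,-518,-30,0,0,-12.6],[0,26,-518,-30,0,0,-12.6],[0,26,-518,-30,0,0,-12.6],[0,26,-518,-30,0,0,-12.6],[0,26,-518,-30,0,0,-12.6]]])

```text
time_s: 12.38
position: [0.5157, -0.3062, 0.2841]
tool_rot: [[-0.229, -0.001, 0.973], [-0.973, 0.001, -0.229], [-0.001, -1.0, -0.001]]
ft_force: [0.3, -0.0, -0.1]
grip_width: 0.0857
```

Request:
carry_out(targets=[[[0,0,0,-30,0,0,0],[0,0,0,-60,0,0,0],[0,0,0,-90,0,0,0],[0,0,0,-115,0,0,0],[0,0,0,-121,0,0,0],[0,0,0,-121,0,0,0]]])

```text
time_s: 12.88
position: [0.5155, -0.3056, 0.1628]
tool_rot: [[-0.229, -0.002, 0.974], [-0.974, 0.002, -0.229], [-0.002, -1.0, -0.003]]
ft_force: [0.5, 0.3, -0.5]
grip_width: 0.0854
```

Request:
carry_out(targets=[[[1,0,0,0,0,0,0],[1,0,0,0,0,0,0],[1,0,0,0,0,0,0],[1,0,0,0,0,0,0]]], squeeze=20)

```text
time_s: 13.22
position: [0.5163, -0.3075, 0.1653]
tool_rot: [[-0.23, 0.002, 0.973], [-0.973, -0.002, -0.23], [0.001, -1.0, 0.003]]
ft_force: [0.8, 0.3, 17.2]
grip_width: 0.0391
```

Request:
carry_out(targets=[[[1,0,0,0,0,0,0],[1,0,0,0,0,0,0],[1,0,0,0,0,0,0],[1,0,0,0,0,0,0],[1,0,0,0,0,0,0],[1,0,0,0,0,0,0]]])

```text
time_s: 13.72
position: [0.5179, -0.3086, 0.1683]
tool_rot: [[-0.23, 0.008, 0.973], [-0.973, -0.006, -0.23], [0.004, -1.0, 0.01]]
ft_force: [1.8, 0.3, 18.8]
grip_width: 0.0187
```

At the same opening of 39 mm peg 2 reacts with 17 N, where peg 1 gave 4 N, so it is firm. Carrying it to the rail at y≈0.29.

Request:
carry_out(targets=[[[1,0,0,0,0,0,0],[1,0,0,0,0,0,0],[1,0,0,0,0,0,0],[1,0,0,0,0,0,0],[1,0,0,15,0,0,0],[1,0,0,50,0,0,0],[1,0,0,90,0,0,0],[1,0,0,130,0,0,0],[1,0,10,156,0,0,1],[1,0,40,156,0,0,2],[1,0,80,156,0,0,4],[1,0,120,156,0,0,6]]], squeeze=60)

```text
time_s: 14.72
position: [0.5154, -0.1864, 0.3205]
tool_rot: [[-0.127, 0.001, 0.992], [-0.992, -0.001, -0.127], [0.0, -1.0, 0.001]]
ft_force: [0.3, 0.8, -0.3]
grip_width: 0.017
```

Request:
carry_out(targets=[[[1,-25,478,0,0,0,6.6],[1,-25,478,0,0,0,6.6],[1,-25,478,0,0,0,6.6],[1,-25,478,0,0,0,6.6],[1,-25,478,0,0,0,6.6],[1,-25,478,0,0,0,6.6],[1,-25,478,0,0,0,6.6],[1,-25,478,0,0,0,6.6],[1,-25,478,0,0,0,6.6],[1,-25,478,0,0,0,6.6],[1,-25,478,0,0,0,6.6],[1,-25,478,0,0,0,6.6],[1,-25,478,0,0,0,6.6],[1,-25,478,0,0,0,6.6],[1,-25,478,0,0,0,6.6]]])

```text
time_s: 15.97
position: [0.4908, 0.2901, 0.3201]
tool_rot: [[-0.013, 0.0, 1.0], [-1.0, -0.0, -0.013], [0.0, -1.0, 0.0]]
ft_force: [-0.2, -0.5, 0.1]
grip_width: 0.0168
```

Run:
```python
from h import *
w=save('wrist','w7.png');g=w['img'].astype(int)
for v in range(130,196,10):
    r=g[v,262:300].sum(1); m=np.where(r>430)[0]+262
    if len(m): print(v,m.min(),m.max(),onz(w,m.mean(),v,.12).round(4))
```

```text
130 274 279 [0.4921 0.3268 0.12  ]
140 274 279 [0.492  0.3177 0.12  ]
150 274 279 [0.4919 0.3084 0.12  ]
160 273 279 [0.4913 0.299  0.12  ]
170 273 279 [0.4912 0.2894 0.12  ]
180 273 279 [0.4911 0.2797 0.12  ]
190 273 279 [0.491  0.2698 0.12  ]
```

View pics/w7.png

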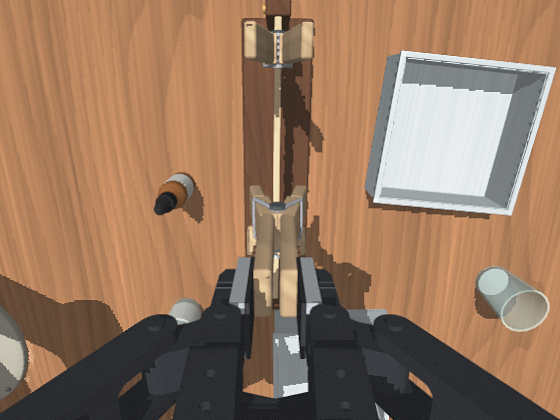

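Aligned: bar x is 0.491 under the peg, with the fixed peg well ahead at (278,45). Lowering and releasing.

Request:
carry_out(targets=[[[1,0,0,-20,0,0,0],[1,0,0,-50,0,0,0],[1,0,0,-75,0,0,0],[1,0,0,-90,0,0,0],[1,0,0,-100,0,0,0],[1,0,0,-110,0,0,0],[1,0,0,-118,0,0,0],[1,0,0,-120,0,0,0],[1,0,0,-120,0,0,0]]])

```text
time_s: 16.77
position: [0.4909, 0.2904, 0.1997]
tool_rot: [[-0.013, -0.0, 1.0], [-1.0, -0.0, -0.013], [0.0, -1.0, -0.0]]
ft_force: [-0.5, -0.2, -0.5]
grip_width: 0.0171
```

Request:
carry_out(targets=[[[0.6,0,0,0,0,0,0],[0.4,0,0,0,0,0,0],[0,0,0,0,0,0,0],[0,0,0,0,0,0,0],[0,0,0,0,0,0,0],[0,0,0,0,0,0,0],[0,0,0,20,0,0,0],[0,0,0,50,0,0,0],[0,0,0,90,0,0,0],[0,0,0,115,0,0,0],[0,0,0,115,0,0,0]]], squeeze=20)

```text
time_s: 17.68
position: [0.4919, 0.2913, 0.3208]
tool_rot: [[-0.012, 0.01, 1.0], [-1.0, 0.003, -0.012], [-0.004, -1.0, 0.01]]
ft_force: [-1.0, -0.7, -0.2]
grip_width: 0.0855
```

Run:
```python
from h import *
save('wrist','w8.png')
```

```text
(no output)
```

View pics/w8.png

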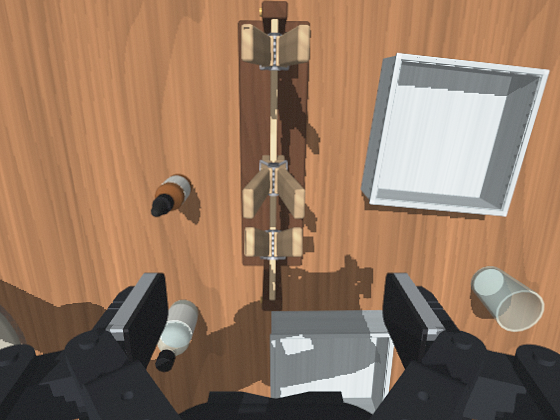

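Peg 2 is on the bar at (273,185), but peg 3 at (273,242) looks different from before. Enlarging.

Run:
```python
from h import *
for f in ['w6','w7','w8']:
    w=load(f); i=w['img'][140:310,220:330][:,:,::-1]; cv2.imwrite(f'pics/{f}c.png',cv2.resize(i,None,fx=3.4,fy=3.4,interpolation=cv2.INTER_CUBIC))
a=np.hstack([cv2.imread(f'pics/{f}c.png') for f in ['w6','w8']]);cv2.imwrite('pics/cmp.png',a)
d=save('side','s8.png'); i=d['img'][220:370,200:320][:,:,::-1]; cv2.imwrite('pics/s8c.png',cv2.resize(i,None,fx=4,fy=4,interpolation=cv2.INTER_CUBIC))
```

```text
(no output)
```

View pics/cmp.png

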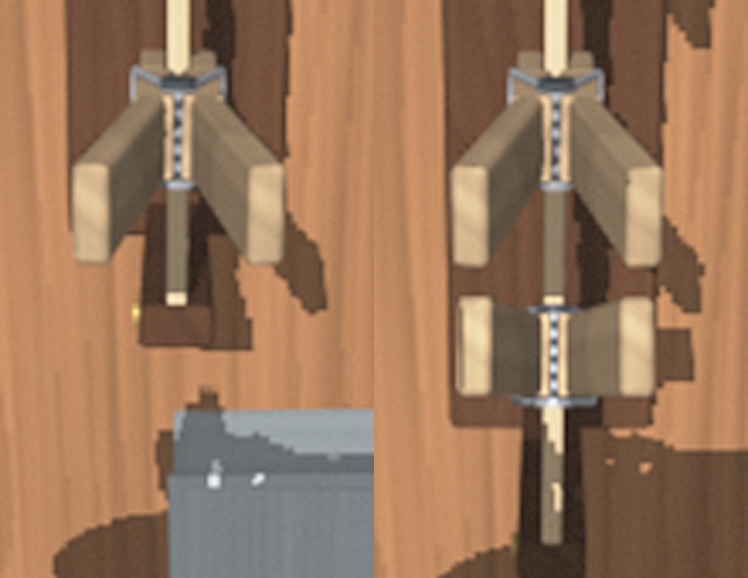

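View pics/s8c.png

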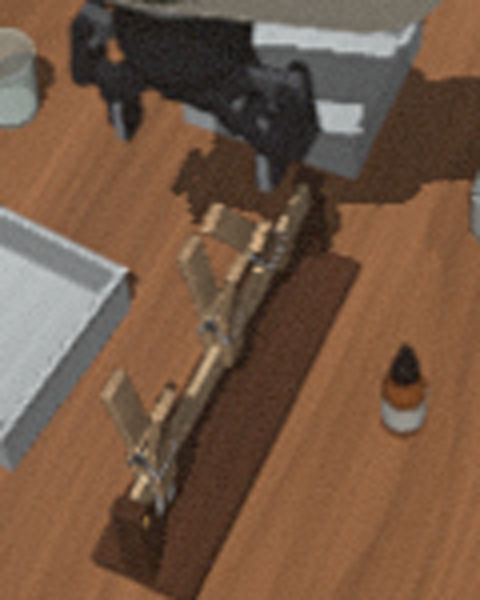

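Peg 3 has tilted toward +y. The tips of the peg I was carrying were at 0.216 m, level with its handle ends, and dragged them on the way over. I'll measure the lean and put it right.

Run:
```python
from h import *
w=load('w8');s=load('s8')
# handle ends: left/right end faces in wrist crop (offset374), side crop
W=lambda x,y:(220+(x-374)/3.4,140+y/3.4); S=lambda x,y:(200+x/4,220+y/4)
for n,a,b in [('L',(475,346),(229,214)),('R',(637,346),(262,228))]:
    print(n,tri((w,*W(*a)),(s,*S(*b))))
for z in (.13,.14,.146,.15): print(z,onz(w,*W(553,355),z).round(4))
for z in (.19,.2,.205,.21): print(z,onz(w,*W(556,346),z).round(4))
print(ray(w,280,210)[0])
# upright expected check peg2
print('p2 coil',onz(w,*W(553,140),.147),'handle',onz(w,*W(556,215),.215))
# width scale of handle ends outer 44
for z in (.19,.2,.21): print(z,np.linalg.norm(onz(w,*W(457,346),z)-onz(w,*W(655,346),z)))
print(np.linalg.norm(onz(w,*W(452,215),.215)-onz(w,*W(662,215),.215)))
```

```text
L (array([0.47787909, 0.28509258, 0.26886229]), [np.float64(0.00199583247697804), np.float64(0.001995832476977968)])
R (array([0.51276398, 0.19548333, 0.09113691]), [np.float64(0.009203096670780923), np.float64(0.009203096670781065)])
0.13 [0.49  0.219 0.13 ]
0.14 [0.4901 0.2235 0.14  ]
0.146 [0.4901 0.2262 0.146 ]
0.15 [0.4901 0.228  0.15  ]
0.19 [0.4909 0.2482 0.19  ]
0.2 [0.4909 0.2526 0.2   ]
0.205 [0.4909 0.2548 0.205 ]
0.21 [0.4909 0.257  0.21  ]
[0.49090506 0.37014547 0.46766572]
p2 coil [0.49086579 0.28726638 0.147     ] handle [0.49128794 0.28874968 0.215     ]
0.19 0.046808623253355136
0.2 0.04512283272593515
0.21 0.04343704219851516
0.043680993405124255
```

The peg leans about 25° toward +y, with coil (y 0.225, z 0.143) and handle ends (0.255, 0.207); that gives 71 mm against 69. The pads are flat, so I can grip it with the tool vertical, lift it off, turn +25° about x and re-clip it. First down and close.

Request:
carry_out(targets=[[[0,0,-44,0,0,0,0],[0,0,-44,0,0,0,0],[0,0,-44,-40,0,0,0],[0,0,-44,-80,0,0,0],[0,0,-44,-105,0,0,0],[0,0,-44,-120,0,0,0],[0,0,-44,-124,0,0,0],[0,0,-44,-124,0,0,0]]])

```text
time_s: 18.45
position: [0.4901, 0.2466, 0.1893]
tool_rot: [[-0.012, -0.004, 1.0], [-1.0, -0.001, -0.012], [0.001, -1.0, -0.004]]
ft_force: [-0.9, 1.4, -0.2]
grip_width: 0.0855
```

Request:
carry_out(targets=[[[1,0,0,0,0,0,0],[1,0,0,0,0,0,0],[1,0,0,0,0,0,0],[1,0,0,0,0,0,0],[1,0,0,0,0,0,0],[1,0,0,0,0,0,0],[1,0,0,0,0,0,0],[1,0,0,0,0,0,0],[1,0,0,0,0,0,0],[1,0,0,0,0,0,0]]], squeeze=60)

```text
time_s: 19.28
position: [0.4908, 0.2468, 0.1907]
tool_rot: [[-0.012, -0.0, 1.0], [-1.0, -0.0, -0.012], [0.0, -1.0, -0.0]]
ft_force: [-0.0, 0.2, -0.4]
grip_width: 0.0166
```

Run:
```python
from h import *
save('wrist','w9.png')
```

```text
(no output)
```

View pics/w9.png

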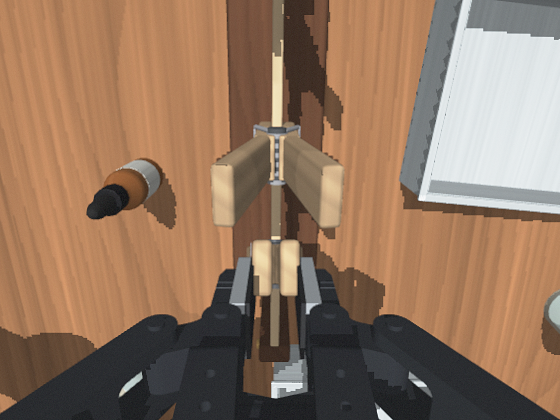

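The peg is gripped at (277,265), both handles shut between the pads. Lift, shift back and turn upright.

Request:
carry_out(targets=[[[1,0,0,20,0,0,0],[1,0,0,50,0,0,0],[1,0,-10,80,0,0,0],[1,0,-25,90,6,0,0],[1,0,-36,90,12,0,0],[1,0,-36,90,18,0,0],[1,0,-36,90,25,0,0],[1,0,-36,90,25,0,0],[1,0,-36,90,25,0,0]]])

```text
time_s: 20.08
position: [0.4909, 0.2096, 0.2805]
tool_rot: [[-0.015, -0.0, 1.0], [-0.907, 0.421, -0.013], [-0.42, -0.907, -0.006]]
ft_force: [-0.8, -0.2, -0.4]
grip_width: 0.0168
```

Run:
```python
from h import *
save('wrist','w10.png')
for n in ['side','scene']:
    d=save(n,n+'10.png')
i=load('side10')['img'][190:350,200:330][:,:,::-1]; cv2.imwrite('pics/s10c.png',cv2.resize(i,None,fx=3.7,fy=3.7,interpolation=cv2.INTER_CUBIC))
i=load('scene10')['img'][100:240,330:470].astype(float)[:,:,::-1]; lo,hi=np.percentile(i,1),np.percentile(i,99.5)
cv2.imwrite('pics/sc10c.png',cv2.resize((np.clip((i-lo)/(hi-lo),0,1)*255).astype(np.uint8),None,fx=4,fy=4,interpolation=cv2.INTER_CUBIC))
```

```text
(no output)
```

View pics/w10.png

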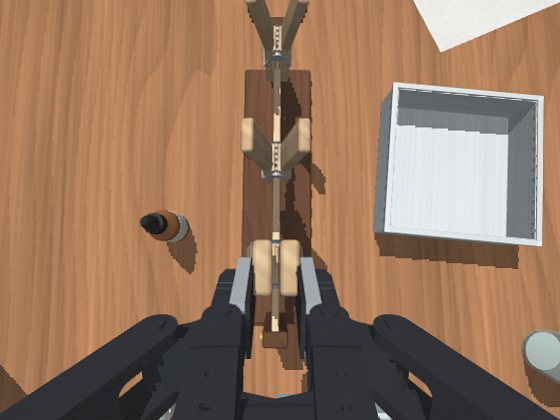

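View pics/s10c.png

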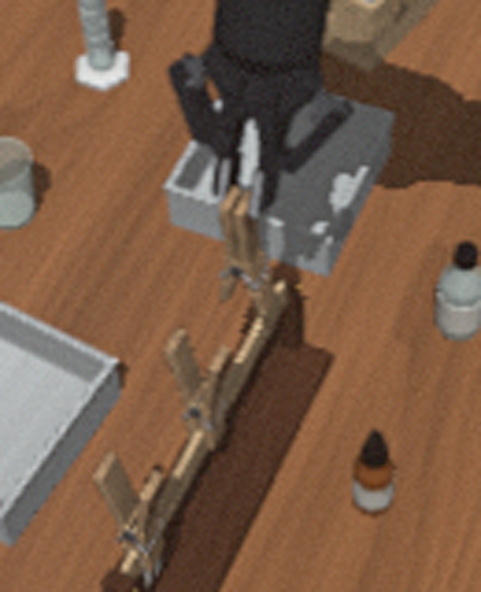

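View pics/sc10c.png

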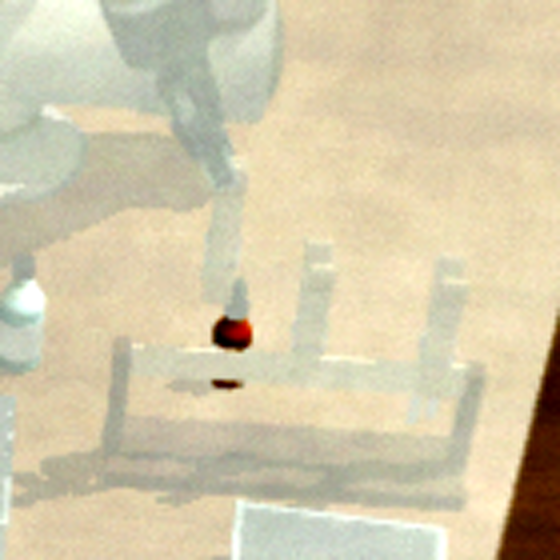

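Compared with the uprights and peg 2 in the scene view, peg 3 is now within about 5° of vertical, still leaning slightly to +y. I'll add 4° and lower it onto the bar.

Request:
carry_out(targets=[[[1,0,0,-10,4,0,0],[1,0,0,-30,4,0,0],[1,0,0,-48,4,0,0],[1,0,0,-60,4,0,0],[1,0,0,-70,4,0,0],[1,0,0,-78,4,0,0],[1,0,0,-81,4,0,0],[1,0,0,-81,4,0,0],[1,0,0,-81,4,0,0]]])

```text
time_s: 20.98
position: [0.491, 0.211, 0.2003]
tool_rot: [[-0.011, 0.001, 1.0], [-0.875, 0.485, -0.01], [-0.485, -0.875, -0.005]]
ft_force: [0.7, 0.4, -0.9]
grip_width: 0.0168
```

Run:
```python
from h import *
save('wrist','w11.png')
i=save('scene','scene11.png')['img'][100:240,330:470].astype(float)[:,:,::-1]; lo,hi=np.percentile(i,1),np.percentile(i,99.5)
cv2.imwrite('pics/sc11c.png',cv2.resize((np.clip((i-lo)/(hi-lo),0,1)*255).astype(np.uint8),None,fx=4,fy=4,interpolation=cv2.INTER_CUBIC))
```

```text
(no output)
```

View pics/sc11c.png

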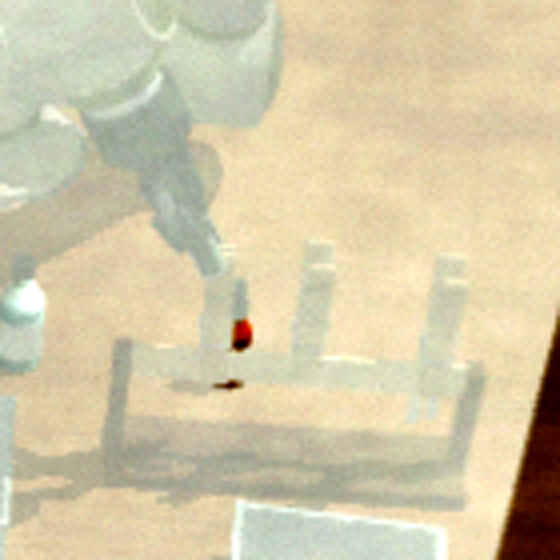

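View pics/w11.png

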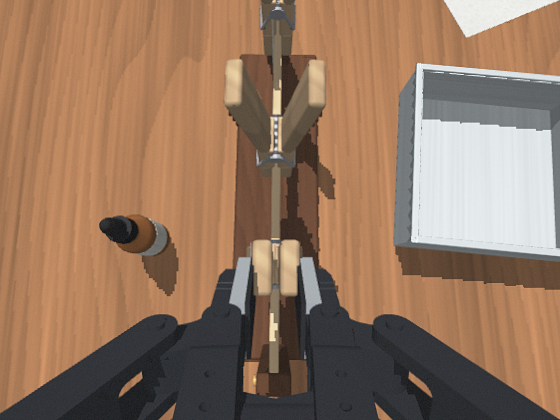

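Upright now (scene crop, 215,310) and no contact force. Release, back off, and turn the tool vertical.

Request:
carry_out(targets=[[[0.6,0,0,0,0,0,0],[0.4,0,0,0,0,0,0],[0,0,0,0,0,0,0],[0,0,0,0,0,0,0],[0,0,0,0,0,0,0],[0,0,0,0,0,0,0],[0,0,-8,20,0,0,0],[0,0,-22,50,0,0,0],[0,0,-36,85,0,0,0],[0,0,-40,115,-7,0,0],[0,0,-40,115,-14,0,0],[0,0,-40,115,-21,0,0],[0,0,-40,115,-29,0,0],[0,0,-40,115,-29,0,0],[0,0,-40,115,-29,0,0]]], squeeze=20)

```text
time_s: 22.33
position: [0.4904, 0.1722, 0.3146]
tool_rot: [[-0.009, -0.001, 1.0], [-1.0, 0.001, -0.009], [-0.001, -1.0, -0.001]]
ft_force: [0.5, 0.2, 0.7]
grip_width: 0.085
```

Run:
```python
from h import *
save('wrist','w12.png')
i=save('side','side12.png')['img'][190:370,190:330][:,:,::-1]; cv2.imwrite('pics/s12c.png',cv2.resize(i,None,fx=3.3,fy=3.3,interpolation=cv2.INTER_CUBIC))
```

```text
(no output)
```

View pics/w12.png

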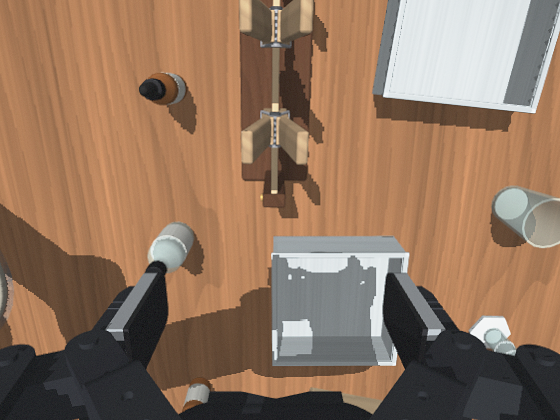

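View pics/s12c.png

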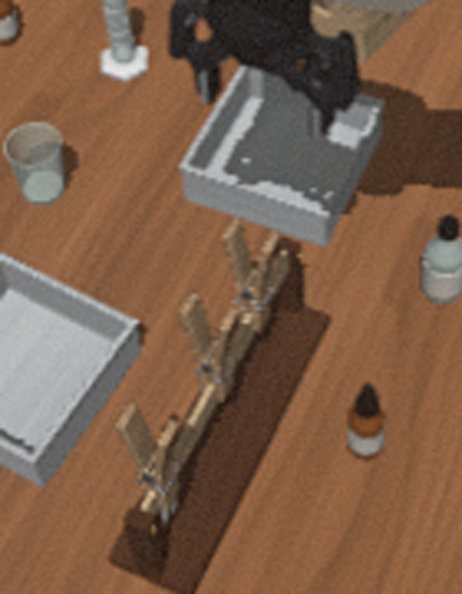

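Both firm pegs stand parallel and upright on the bar. Now peg 1, the slack one.

Request:
carry_out(targets=[[[0,42,-409,-30,0,0,-13],[0,42,-409,-30,0,0,-13],[0,42,-409,-30,0,0,-13],[0,42,-409,-30,0,0,-13],[0,42,-409,-30,0,0,-13],[0,42,-409,-30,0,0,-13],[0,42,-409,-30,0,0,-13],[0,42,-409,-30,0,0,-13],[0,42,-409,-30,0,0,-13],[0,42,-409,-30,0,0,-13],[0,42,-409,-30,0,0,-13],[0,42,-409,-30,0,0,-13],[0,42,-409,-30,0,0,-13],[0,42,-409,-30,0,0,-13]]])

```text
time_s: 23.6
position: [0.5325, -0.2376, 0.2852]
tool_rot: [[-0.237, 0.001, 0.972], [-0.972, 0.001, -0.237], [-0.001, -1.0, 0.001]]
ft_force: [-0.2, -0.0, -0.2]
grip_width: 0.0856
```

Run:
```python
from h import *
save('wrist','w13.png')
```

```text
(no output)
```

View pics/w13.png

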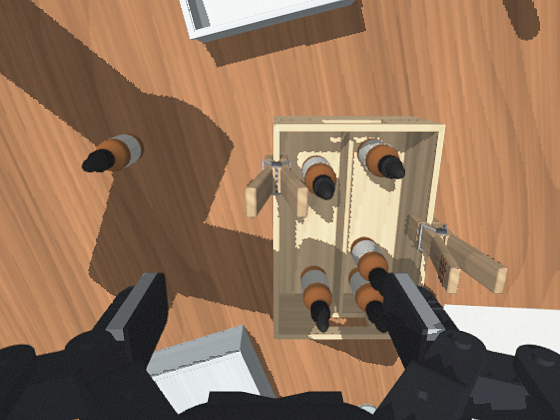

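Peg 1 is undisturbed at (277,185). Down, then re-feel it while closing.

Request:
carry_out(targets=[[[0,0,0,-30,0,0,0],[0,0,0,-60,0,0,0],[0,0,0,-90,0,0,0],[0,0,0,-115,0,0,0],[0,0,0,-121,0,0,0],[0,0,0,-121,0,0,0]]])

```text
time_s: 24.15
position: [0.5324, -0.2371, 0.163]
tool_rot: [[-0.236, -0.002, 0.972], [-0.972, 0.002, -0.236], [-0.001, -1.0, -0.002]]
ft_force: [1.4, 0.1, 0.0]
grip_width: 0.0853
```

Request:
carry_out(targets=[[[1,0,0,0,0,0,0],[1,0,0,0,0,0,0],[1,0,0,0,0,0,0],[1,0,0,0,0,0,0],[1,0,0,0,0,0,0],[1,0,0,0,0,0,0]]], squeeze=20)

```text
time_s: 24.65
position: [0.533, -0.2385, 0.1652]
tool_rot: [[-0.237, 0.001, 0.972], [-0.972, -0.001, -0.237], [0.001, -1.0, 0.002]]
ft_force: [-2.3, 0.2, 6.8]
grip_width: 0.0175
```

Request:
carry_out(targets=[[[1,0,0,0,0,0,0],[1,0,0,0,0,0,0],[1,0,0,0,0,0,0],[1,0,0,0,0,0,0]]])

```text
time_s: 24.98
position: [0.5328, -0.2385, 0.1651]
tool_rot: [[-0.237, 0.001, 0.972], [-0.972, -0.001, -0.237], [0.001, -1.0, 0.001]]
ft_force: [-2.6, 0.6, 7.9]
grip_width: 0.0178
```

Confirmed slack: 8 N or less, and it closes fast. Into the tub.

Request:
carry_out(targets=[[[1,0,0,0,0,0,0],[1,0,0,0,0,0,0],[1,0,0,0,0,0,0],[1,0,0,15,0,0,0],[1,0,0,50,0,0,0],[1,0,0,90,0,0,0],[1,5,30,120,0,0,3],[1,10,70,120,0,0,6],[1,16,110,120,0,0,9],[1,22,150,120,0,0,13],[1,28,190,110,0,0,13],[1,32,216,90,0,0,13],[1,32,216,50,0,0,13],[1,32,216,10,0,0,13],[1,32,216,-20,0,0,13],[1,32,216,-40,0,0,13],[1,32,216,-46,0,0,13],[1,32,216,-46,0,0,13]]], squeeze=40)

```text
time_s: 26.48
position: [0.5643, -0.0221, 0.1166]
tool_rot: [[-0.012, -0.003, 1.0], [-1.0, 0.001, -0.012], [-0.001, -1.0, -0.003]]
ft_force: [0.5, -0.2, -0.4]
grip_width: 0.0159
```

Run:
```python
from h import *
save('wrist','w14.png');i=save('side','side14.png')['img'][130:370,180:380][:,:,::-1]; cv2.imwrite('pics/s14c.png',cv2.resize(i,None,fx=2.5,fy=2.5,interpolation=cv2.INTER_CUBIC))
```

```text
(no output)
```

View pics/w14.png

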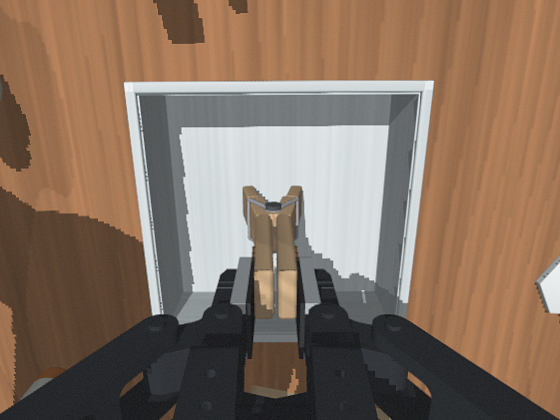

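View pics/s14c.png

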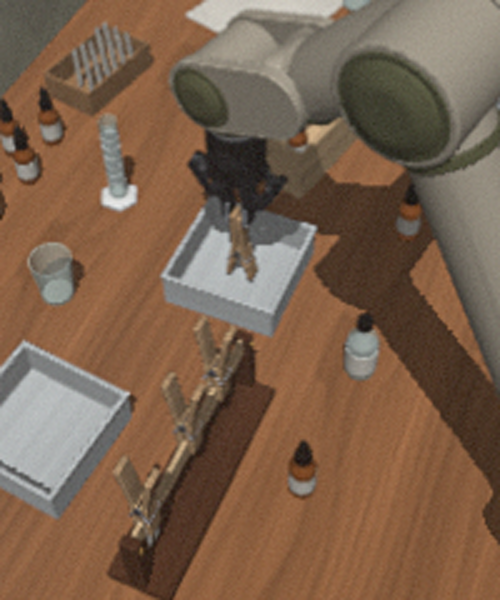

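Centred over the tub floor, jaw tips near it. Release and lift.

Request:
carry_out(targets=[[[0,0,0,0,0,0,0],[0,0,0,0,0,0,0],[0,0,0,0,0,0,0],[0,0,0,0,0,0,0],[0,0,0,0,0,0,0],[0,0,0,0,0,0,0],[0,0,0,20,0,0,0],[0,0,0,50,0,0,0],[0,0,0,90,0,0,0],[0,0,0,130,0,0,0],[0,0,0,170,0,0,0],[0,0,0,190,0,0,0],[0,0,-40,190,0,0,0],[0,0,-60,190,0,0,0],[0,0,-60,190,0,0,0],[0,0,-60,190,0,0,0]]], squeeze=20)

```text
time_s: 27.92
position: [0.5646, -0.0829, 0.3076]
tool_rot: [[-0.014, -0.0, 1.0], [-1.0, 0.0, -0.014], [-0.0, -1.0, -0.0]]
ft_force: [0.0, 1.1, 0.3]
grip_width: 0.0852
```

Run:
```python
from h import *
save('wrist','w15.png');i=save('side','side15.png')['img'][120:370,170:380][:,:,::-1]; cv2.imwrite('pics/s15c.png',cv2.resize(i,None,fx=2.4,fy=2.4,interpolation=cv2.INTER_CUBIC))
```

```text
(no output)
```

View pics/w15.png

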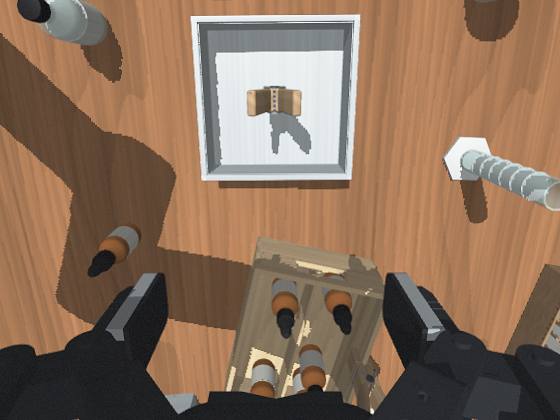

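View pics/s15c.png

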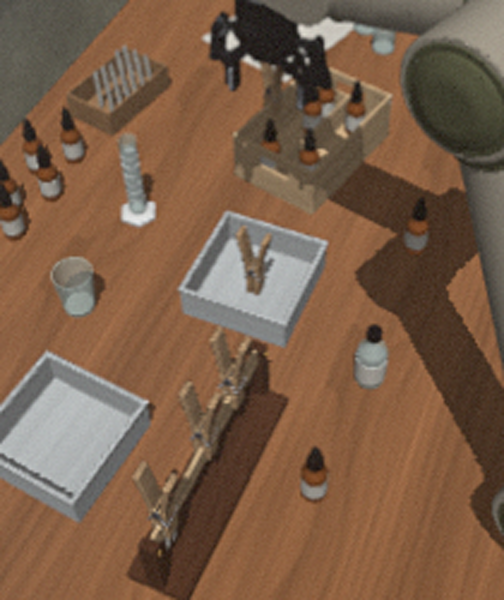

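The slack peg stands inside the tub at (272,100), its middle about 0.06 m up; if it topples it stays inside. The spare is still upright at (272,85) in the side crop. Numeric tilt check on the rail pegs before handing in.

Run:
```python
from h import *
w=load('w12'); i=w['img'][0:190,225:330][:,:,::-1]; cv2.imwrite('pics/w12c.png',cv2.resize(i,None,fx=3.1,fy=3.1,interpolation=cv2.INTER_CUBIC))
s=load('side15')
for y in (.211,.29):  # expected upright points
    for z in (.147,.215): print(y,z,'wrist12',np.round(proj(w,[.4851+.0209*y+.0005,y,z]),1))
```

```text
0.211 0.147 wrist12 [275.  132.6]
0.211 0.215 wrist12 [274.8 145.9]
0.29 0.147 wrist12 [276.2  28.8]
0.29 0.215 wrist12 [276.4  13.4]
```

View pics/w12c.png

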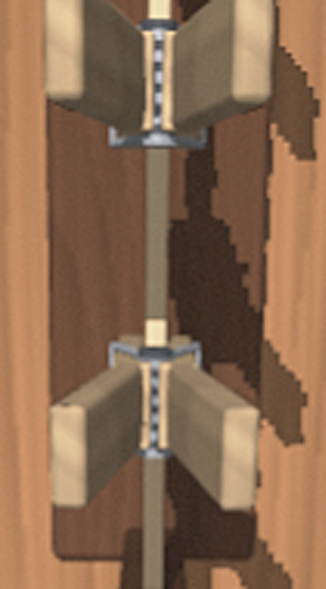

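Peg 3 leans about 3°. From the earlier view peg 2's handle ends and coil agree within 2 mm, so it leans about 1°. Both lie on the bar's plane within about 1 mm. Handing in.

Run:
```python
from rig import env
print(env.observe()['time_s'],env.observe()['ft_force']); print(env.close_job())
```

```text
28.0167 [-0.14688452  0.26568626 -0.54806462]
the job is handed in; nothing more can be done
None
```

The job is handed in after 28 s of the 72 s allowed: the two firm pegs are clipped on the rail bar and the slack one is in the repair tub.

- **Feeling the pegs:** All three closed fully at a 20 N grip, so opening width alone did not separate them. The vertical reaction did: 5 to 8 N for the first peg (slack), about 18 N for the middle and third pegs (firm). I re-felt the first and middle pegs and got the same result. The third was felt once.
- **Mishap, mended:** While I carried the middle peg over the rail, it brushed the third peg, already clipped there, and tilted it about 25°. I gripped that peg again, lifted it off, turned it upright and re-clipped it.
- **Last checks:**
  - The firm pegs lean about 1° and 3°, within about 1 mm of the bar's plane.
  - The slack peg stands upright in the tub, nearest the robot's base, its middle about 0.06 m up.
  - The spare, the bottles in view and the glassware look undisturbed; I checked these by eye, not by measurement.
  - The gripper is open and touches nothing.

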